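# Find the full nib tin by heft

## Robot

A 6-joint arm with a two-finger parallel gripper is mounted at the origin on a cart in front of the work surface, level with it; the furniture and walls round the work are solid. World frame = base frame: x ahead of the robot, y to its left, z up, the work surface at z = 0. Lengths are in m, angles in rad, forces in N, time in s.
With the tool pointing down it reaches from about 0.25 to 0.775 m from the base axis. Payload 4 kg.
Tool frame: the origin (TCP) lies at the very end of the fingers, on their centre line; the grasp point (between the pads) lies 19 mm behind it (robot.hold_point_z is the distance from the TCP to the grasp point, in m); z points along the fingers, y is the line along which they close (so a half turn about z gives the same grasp; the last joint's range is limited). The gripper opens to 94 mm and grips with 3 to 60 N. Pads are 16 mm wide; open, the fingers measure 119 mm over their backs; the gripper's body (75 mm by 177 mm) begins 78 mm behind the grasp point.
Start: joints at [1.044, 0.087, 1.371, -0, 1.684, -0.103], TCP at [0.226, 0.501, 0.177] pointing down, gripper open.
Joint ranges: [-3.1, 3.1], [-0.76, 2.03], [0.27, 2.55], [-1.08, 4.22], [0.17, 2.65], [-2.57, 2.57]. Speed limits (rad/s): [2.79, 2.79, 3.14, 3.14, 3.14, 3.14].

## Interface

Orientations are given as [roll, pitch, yaw] about the fixed x, y, z axes, in that order (R = Rz(yaw) Ry(pitch) Rx(roll)).
In Python, from bench import robot gives the robot as it stands.
- The arm moves only by the tool carry_out, never from a script. Its argument "steps" is a list of rows, each a list of 3 entries, a list of its own where there are three numbers: the shift along the tool's x, y, z in m, then the turn about the tool's z in units of 10 degrees (1.0 is 10 degrees), then the closure, from -1 (fully open) to 1 (shut). In form: [[[tx, ty, tz], roll, jaw], ...]. A call has 1 to 10 rows; each row is the pose to reach, as a shift and turn from the pose commanded when the call began, along the tool's axes at that moment; what a row does not reach only later rows make up. A row lasts 1/8 s, in which the tool goes at most 62.5 mm and 10.7 degrees, less where a joint would pass 70% of its speed; a pose out of reach is approached as far as the arm can. A call with a gripper value outside its range is refused whole. The fingers move at their own pace and stop on an object; the grip force is fixed at half the most. Time passes only in rows, so rows that repeat a pose let the fingers close. It gives the time, the measured TCP pose, the force, the opening and the grip force at its end, in the units of the state.
- robot.get_obs(): the state, without advancing time (a new reading comes with each control period).
- robot.snapshot(name): name is "scene" or "top"; returns a dict with "image" (384x512x3 uint8, red, green, blue), "z_map" (384x512 float32, m along the optical axis (not along the pixel's ray), 0 where there is no reading), "mtx" (3x3 intrinsics, pixels), "D" ([k1, k2, p1, p2, k3] as OpenCV has them; the pictures are not rectified), "R" (3x3) and "t" (3): a world point X has camera coordinates R X + t. Camera axes: x right, y down, z forward; pixel columns grow to the right and rows downward; lengths in m; the calibration is good to about 2 mm. A picture is of the moment at which its call begins.
- robot.close_job(): hands the job in; it is judged then, once.
The state is a dict: "time": time; "joint_positions": joint angles; "qvel": joint speeds; "joint_torque": joint torques, N m; "tool_pos": TCP position; "ee_rot": TCP orientation; "wrist_force": force on the tool from outside, world axes, zero at the start; "wrist_torque": the same for the moment, N m; "width": finger opening in m; "finger_force": force on a finger pad.
Only numpy, scipy, OpenCV 4.12 (cv2) and the standard library are available. Lean on these libraries where they do the work, as an engineer would, in place of code of your own. Each camera call takes 0.05 s, during which the arm holds its last target. There are 200 camera calls.

## Task

The three identical closed nib tins for the class are in the stock box under its sprung lid, and only one of them is full. Pull the brass bolt knob on the front of the box out to its stop so that the lid springs open, then heft the tins to find the heaviest, standing the lighter two upright in the box's wells. Finish while holding the heaviest tin up in the gripper, still and upright, with its underside at least 25 cm above the table top; leave the lid open, never tip a tin over and leave the other things on the table where they are.

Things in the scene. Friction and masses are not known exactly. Their poses are not given: they have to be found in the camera images.
- stock_box: fixed dark-wood box, 132 mm deep (x) by 260 mm wide (y), rim 44 mm high, 90 mm with the lid shut; origin under its centre, on the table; x points from its front (bolt side) to its hinged back, y to its left, z up. A pale tray inside (top 30 mm above the table) has three wells for the tins in a row along y
- well_left (a point): centre of the floor of the left well (x = -6, y = +84 mm in the box frame), a round hole 67 mm wide, its floor 15 mm above the table; a tin standing in it has its top 81 mm above the table, the upper 37 mm clear of the rim
- well_mid (a point): the same for the middle well (y = 0)
- well_right (a point): the same for the right well (y = -84 mm)
- lid (a joint): deep lid (46 mm high) hinged along the back rim: 0 shut, 1.95 rad fully open at its stop, where it stands upright, leaning back, all of it 70 mm or more behind the wells' centres. Its spring swings it open by itself in about 1 s once the bolt is out, and keeps it open
- lid_front (a point): middle of the lid's top front edge: 66 mm in front of the box origin and 90 mm high while shut
- bolt (a joint): travel of the spring bolt that locks the lid: 0 home, 0.016 m fully out at its stop; it slides along the box's own -x, out of the front. Its spring pulls it home with 3.6 N at 0 and 8.4 N at the stop; the lid comes free at about 0.012 m. Let go, it springs home; it need not stay out once the lid has risen
- bolt_knob (a point): middle of the grip of the bolt's brass knob, a cylinder 22 mm in diameter and 28 mm long along the box's x axis with a thin flange, 28 mm across, at its outer (-x) end; in the middle of the front, 112 mm in front of the box origin and 34 mm above the table (at 0 travel); free space above it and 55 mm on either side
- tin_a: one of three identical-looking closed metal tins, 57 mm across, 66 mm high; origin at the centre of its underside, z up its axis. It starts upright in one of the box's wells, which one varies, hidden until the lid is open. The tins differ only in their contents (0.15 to 0.63 kg in all); the heaviest is at least 0.15 kg heavier than either other
- tin_b: one of three identical-looking closed metal tins, 57 mm across, 66 mm high; origin at the centre of its underside, z up its axis. It starts upright in one of the box's wells, which one varies, hidden until the lid is open. The tins differ only in their contents (0.15 to 0.63 kg in all); the heaviest is at least 0.15 kg heavier than either other
- tin_c: one of three identical-looking closed metal tins, 57 mm across, 66 mm high; origin at the centre of its underside, z up its axis. It starts upright in one of the box's wells, which one varies, hidden until the lid is open. The tins differ only in their contents (0.15 to 0.63 kg in all); the heaviest is at least 0.15 kg heavier than either other
- eraser: bystander: eraser in a paper sleeve, 23 x 58 x 13 mm, on the table in front of the box, to the right of the bolt; origin under its centre
- wax_stick: bystander: red sealing-wax stick, 11 x 85 x 11 mm, on the table in front of the box, farther right; origin under its centre
- ink_jar: bystander: closed ink jar with black cap, 46 x 46 x 35 mm, front right of the box; origin under its centre
- rinse_jar: bystander: glass rinse jar, 65 x 65 x 81 mm, behind the right end of the box; origin under its centre
- nib_packet: bystander: flat kraft packet, 82 x 60 x 4 mm, back right, by the wooden seal stamp; origin under its centre
- bone_folder: bystander: flat bone folder, 22 x 147 x 4 mm, on the table behind the left end of the box; origin under its centre

How it is judged:
On the way:
1. the bolt is pulled out to its stop (13.5 mm or more of its 16 mm travel) (value of joint bolt above 0.0135 m), for 0.1 s.
At the end, for the whole second after the job is handed in: The heaviest tin is in the fingers, still, within 11 degrees of upright, its underside over 25 cm above the table; the other two stand upright at rest in the box's wells, untouched, neither the heaviest (each presses on the box with under 4.8 N); the lid is open (over 1.5 rad) (value of joint lid above 1.5 rad and ((height (world z) of tin_a above 0.25 m and angle between tin_a's own z axis and vertical below 0.2 rad and contact force between the fingers and tin_a above 2 N and linear speed of tin_a below 0.05 m/s and contact force between each of tin_b, tin_c and stock_box below 4.8 N and z of each of tin_b, tin_c in the frame of stock_box below 0.02 m and angle between each of tin_b, tin_c's own z axis and vertical below 0.1 rad and linear speed of each of tin_b, tin_c below 0.03 m/s and contact force between each of the arm, the fingers and tin_b below 0.1 N and x of tin_b in the frame of stock_box between -0.026 and 0.014 m and y of tin_b in the frame of stock_box between -0.1 and 0.1 m and contact force between each of the arm, the fingers and tin_c below 0.1 N and x of tin_c in the frame of stock_box between -0.026 and 0.014 m and y of tin_c in the frame of stock_box between -0.1 and 0.1 m) or (height (world z) of tin_b above 0.25 m and angle between tin_b's own z axis and vertical below 0.2 rad and contact force between the fingers and tin_b above 2 N and linear speed of tin_b below 0.05 m/s and contact force between each of tin_a, tin_c and stock_box below 4.8 N and z of each of tin_a, tin_c in the frame of stock_box below 0.02 m and angle between each of tin_a, tin_c's own z axis and vertical below 0.1 rad and linear speed of each of tin_a, tin_c below 0.03 m/s and contact force between each of the arm, the fingers and tin_a below 0.1 N and x of tin_a in the frame of stock_box between -0.026 and 0.014 m and y of tin_a in the frame of stock_box between -0.1 and 0.1 m and contact force between each of the arm, the fingers and tin_c below 0.1 N and x of tin_c in the frame of stock_box between -0.026 and 0.014 m and y of tin_c in the frame of stock_box between -0.1 and 0.1 m) or (height (world z) of tin_c above 0.25 m and angle between tin_c's own z axis and vertical below 0.2 rad and contact force between the fingers and tin_c above 2 N and linear speed of tin_c below 0.05 m/s and contact force between each of tin_a, tin_b and stock_box below 4.8 N and z of each of tin_a, tin_b in the frame of stock_box below 0.02 m and angle between each of tin_a, tin_b's own z axis and vertical below 0.1 rad and linear speed of each of tin_a, tin_b below 0.03 m/s and contact force between each of the arm, the fingers and tin_a below 0.1 N and x of tin_a in the frame of stock_box between -0.026 and 0.014 m and y of tin_a in the frame of stock_box between -0.1 and 0.1 m and contact force between each of the arm, the fingers and tin_b below 0.1 N and x of tin_b in the frame of stock_box between -0.026 and 0.014 m and y of tin_b in the frame of stock_box between -0.1 and 0.1 m))); the arm keeps its last pose, push and grip.
It fails at once if a tin is tipped over (leans more than 45 degrees) (angle between any of tin_a, tin_b, tin_c's own z axis and vertical above 0.785 rad).
It fails at once if one of the other things on the table is pushed more than 3 cm (distance of any of eraser, wax_stick, ink_jar, rinse_jar, nib_packet, bone_folder from where it was at the start of the episode above 0.03 m).
It also fails if it takes over 72 s, if anything falls off the work surface, if the arm or the gripper's body presses on something with over 40 N, if the wrist force passes 120 N, or if a joint passes its speed limit or range.

## Working session

There is one attempt and no reset: what is moved stays moved. The work goes in short steps, Python scripts to look and compute and a tool call to move; the robot and the scene stay as the last step left them, time stands still between calls to the robot, and variables do not carry over. Pictures are saved under pics/ and viewed, at most 10 in all, crops included, and the job is handed in when it is done.

Besides the shell and the picture viewer there is one more tool, called after "Request:" by a JSON object that holds its "name" and its "arguments". carry_out: Moves the arm, as the interface text tells. Its arguments: {"type":"object","properties":{"steps":{"type":"array","items":{"type":"array"}}},"required":["steps"]}

```bash
mkdir -p pics; cat > h.py <<'E'
import numpy as np, cv2
from bench import robot
from scipy.spatial.transform import Rotation as Ro
def snap(name,f=None):
    s=robot.snapshot(name)
    if f: cv2.imwrite('pics/'+f,cv2.cvtColor(s['image'],cv2.COLOR_RGB2BGR))
    return s
def cloud(s):
    h,w=s['z_map'].shape
    u,v=np.meshgrid(np.arange(w),np.arange(h))
    n=cv2.undistortPoints(np.stack([u,v],-1).reshape(-1,1,2).astype(np.float64),s['mtx'],s['D']).reshape(-1,2)
    z=s['z_map'].reshape(-1,1).astype(float)
    P=(np.c_[n,np.ones(len(n))]*z-s['t'])@s['R']
    P[z[:,0]==0]=np.nan
    return P.reshape(h,w,3)
def tool(p):
    "world displacement to p in tool axes"
    o=robot.get_obs(); R=Ro.from_euler('xyz',o['ee_rot']).as_matrix()
    return R.T@(np.array(p)-o['tool_pos'])
E
python3 - <<'E'
from h import *
a=snap('top','t0.png');b=snap('scene','s0.png')
o=robot.get_obs()
print({k:np.round(v,3) for k,v in o.items()})
for s in(a,b): print(-s['R'].T@s['t'],s['R'][2])
E
```

```text
{'time': np.float64(0.1), 'joint_positions': array([ 1.044,  0.088,  1.372, -0.   ,  1.684, -0.103]), 'qvel': array([ 0.001, -0.   , -0.005,  0.001, -0.002, -0.001]), 'joint_torque': array([ 2.0000e-03, -3.4125e+01, -3.0330e+01,  7.2000e-02,  3.0000e-02,
       -0.0000e+00]), 'tool_pos': array([0.226, 0.501, 0.176]), 'ee_rot': array([-3.14 , -0.   ,  2.718]), 'wrist_force': array([-0.238,  0.216,  0.615]), 'wrist_torque': array([-0.01 ,  0.028, -0.022]), 'finger_force': np.float64(0.0), 'width': np.float64(0.094)}
[0.44667139 0.19412218 1.0263514 ] [ 0.12862388  0.00825048 -0.99165913]
[ 0.2447267  -0.26658668  0.72021273] [ 0.39391046  0.55054444 -0.73602674]
```

View pics/t0.png

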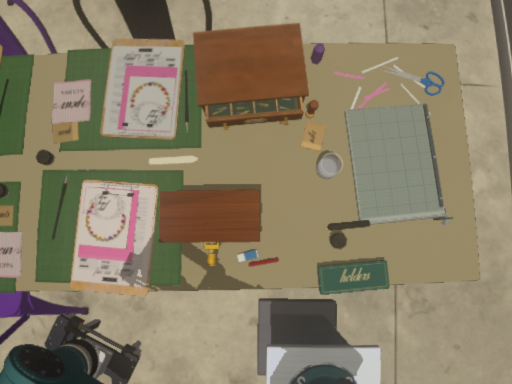

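View pics/s0.png

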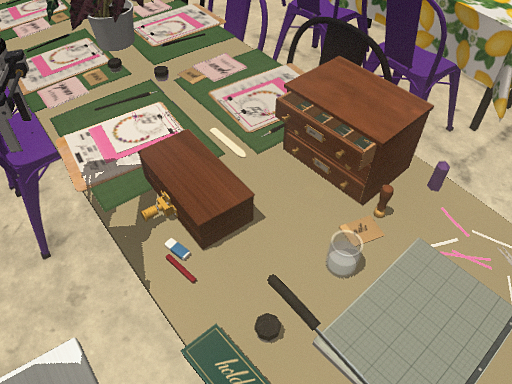

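The top view shows the box at columns 160–260, rows 188–242, with the brass knob at (212,250). The eraser is at (248,256) and the wax stick at (263,262). Next I measure the lid top and the knob.

```bash
python3 - <<'E'
from h import *
s=snap('top');P=cloud(s)
m=((P[...,2]>0.08)&(P[...,2]<0.1)).astype(np.uint8); m[:180]=0;m[250:]=0;m[:,:150]=0;m[:,275:]=0
pts=P[m>0]; r=cv2.minAreaRect((pts[:,:2]*1000).astype(np.float32)); print('lid',r,len(pts),np.median(pts[:,2]))
print('corners',cv2.boxPoints(r))
hsv=cv2.cvtColor(s['image'],cv2.COLOR_RGB2HSV)
k=((hsv[...,0]>15)&(hsv[...,0]<32)&(hsv[...,1]>150)&(hsv[...,2]>110)).astype(np.uint8);k[:236]=0;k[275:]=0;k[:,:195]=0;k[:,230:]=0
q=P[k>0];print('brass',k.sum(),np.nanmin(q,0),np.nanmax(q,0),np.nanmedian(q,0))
for row in range(240,270):
    c=np.where(k[row])[0]
    if len(c): print(row,c.min(),c.max(),np.round(np.nanmean(P[row,c],0),3))
E
```

```text
lid ((502.9288330078125, 318.5672302246094), (135.99876403808594, 263.1373291015625), 1.3144289255142212) 5245 0.0903904440062694
corners [[431.92926 448.5414 ]
 [437.9654  185.47334]
 [573.9284  188.59305]
 [567.8923  451.66113]]
brass 184 [ 0.37322847  0.29754388 -0.00525058] [0.43786196 0.34060108 0.09175856] [0.40257638 0.31275265 0.04263304]
241 207 214 [0.438 0.311 0.091]
242 217 218 [0.435 0.299 0.034]
243 205 218 [0.432 0.31  0.035]
244 205 218 [0.429 0.318 0.009]
245 204 218 [0.426 0.316 0.039]
246 205 218 [0.424 0.314 0.042]
247 205 218 [0.421 0.314 0.042]
248 205 217 [0.418 0.315 0.043]
249 209 214 [0.416 0.315 0.034]
250 209 213 [0.413 0.315 0.039]
251 213 213 [0.41  0.31  0.037]
253 213 213 [0.405 0.311 0.03 ]
254 208 215 [0.402 0.314 0.037]
255 208 215 [0.4   0.314 0.037]
256 208 215 [0.397 0.314 0.038]
257 208 215 [0.394 0.314 0.037]
258 208 215 [0.391 0.314 0.037]
259 208 215 [0.389 0.313 0.037]
260 207 215 [0.386 0.315 0.033]
261 207 214 [0.383 0.316 0.037]
262 208 215 [0.381 0.312 0.036]
263 208 215 [0.378 0.313 0.038]
264 209 215 [0.376 0.311 0.045]
265 209 214 [0.373 0.312 0.046]
```

Request:
{"name": "carry_out", "arguments": {"steps": [[[-0.057, -0.025, 0], -0.9, -0.2], [[-0.113, -0.05, 0], -1.8, -0.2], [[-0.17, -0.075, 0.0], -2.56, -0.2], [[-0.2265, -0.1005, 0.03], -2.56, -0.2], [[-0.2265, -0.1005, 0.05], -2.56, -0.2], [[-0.2265, -0.1005, 0.05], -2.56, -0.2]]}}

```text
time: 0.9
tool_pos: [0.3903, 0.315, 0.1249]
ee_rot: [-3.139, -0.005, -3.121]
wrist_force: [-0.0, 0.2, 0.7]
width: 0.0565
finger_force: 0.0
```

```bash
python3 - <<'E'
from h import *
o=robot.get_obs();print(o['tool_pos'],o['ee_rot'],o['width'],o['joint_positions'],tool([.391,.316,.015]))
s=snap('scene');cv2.imwrite('pics/s1.png',cv2.resize(cv2.cvtColor(s['image'],cv2.COLOR_RGB2BGR)[80:300,80:340],None,fx=2.5,fy=2.5))
E
```

```text
[0.3903303  0.31496334 0.12494563] [-3.13903739 -0.00465207 -3.12067326] 0.0565416969424208 [ 5.65682427e-01  1.96945734e-06  1.56524461e+00  2.25386468e-04
  1.58164893e+00 -1.02603739e+00] [-0.0012027   0.00130335  0.10993826]
```

View pics/s1.png

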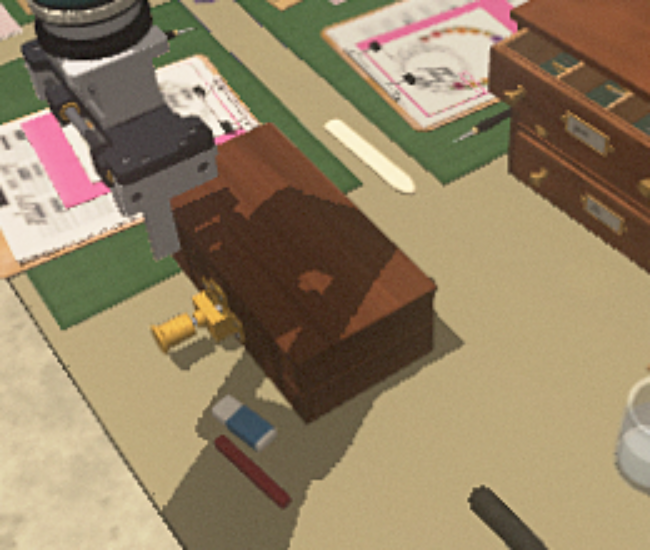

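The view shows the knob at (172,333) free in front of the box, with the gripper over it and the eraser well to the side. Now I descend and grip.

Request:
{"name": "carry_out", "arguments": {"steps": [[[-0.001, 0.001, 0.05], 0, -0.2], [[-0.001, 0.001, 0.1], 0, -0.2], [[-0.001, 0.001, 0.11], 0, -0.2], [[-0.001, 0.001, 0.11], 0, -0.2], [[-0.001, 0.001, 0.11], 0, 1], [[-0.001, 0.001, 0.11], 0, 1], [[-0.001, 0.001, 0.11], 0, 1], [[-0.001, 0.001, 0.11], 0, 1]]}}

```text
time: 1.95
tool_pos: [0.3926, 0.3177, 0.0179]
ee_rot: [3.141, 0.001, -3.119]
wrist_force: [-0.2, -0.0, 0.6]
width: 0.0201
finger_force: 0.0
```

Request:
{"name": "carry_out", "arguments": {"steps": [[[0, 0, 0], 0, 1], [[0, 0, 0], 0, 1]]}}

```text
time: 2.2
tool_pos: [0.3923, 0.3176, 0.0173]
ee_rot: [-3.142, -0.0, -3.119]
wrist_force: [-1.1, 0.3, -0.0]
width: 0.0013
finger_force: 0.0
```

```bash
python3 - <<'E'
from h import *
s=snap('scene');a=cv2.resize(cv2.cvtColor(s['image'],cv2.COLOR_RGB2BGR)[130:270,110:240],None,fx=4,fy=4)
t=snap('top');b=cv2.resize(cv2.cvtColor(t['image'],cv2.COLOR_RGB2BGR)[200:290,170:260],None,fx=3,fy=3)
c=np.zeros((560,800,3),np.uint8);c[:,:520]=a;c[:270,522:792]=b;cv2.imwrite('pics/c2.png',c)
P=cloud(s)
hsv=cv2.cvtColor(s['image'],cv2.COLOR_RGB2HSV)
k=((hsv[...,0]>15)&(hsv[...,0]<32)&(hsv[...,1]>150)&(hsv[...,2]>110)).astype(np.uint8);k[:150]=0;k[260:]=0;k[:,:125]=0;k[:,200:]=0
q=P[k>0];q=q[q[:,2]>0.01];print(len(q),np.nanmin(q,0),np.nanmax(q,0),np.nanmedian(q,0))
for x in np.arange(.37,.44,.005):
    g=q[abs(q[:,0]-x)<.0025]
    if len(g):print(round(x,3),len(g),g.min(0)[1:],g.max(0)[1:])
E
```

```text
182 [0.37276156 0.28544386 0.029931  ] [0.43808895 0.33096543 0.16627671] [0.40022319 0.30932729 0.04365959]
0.375 27 [0.29190237 0.03299867] [0.31922351 0.16627671]
0.38 18 [0.30424778 0.03722546] [0.31936455 0.04924133]
0.385 15 [0.30476147 0.03694786] [0.31342825 0.04703438]
0.39 12 [0.30416129 0.03601813] [0.31265416 0.04702055]
0.395 11 [0.30503242 0.03992646] [0.31320057 0.0468252 ]
0.4 12 [0.30415419 0.03892367] [0.31313945 0.04803076]
0.405 8 [0.30578638 0.03602152] [0.3146936 0.044266 ]
0.41 3 [0.30927171 0.04186844] [0.31459423 0.04298398]
0.415 12 [0.30938287 0.03026226] [0.33068241 0.04343412]
0.42 20 [0.29712463 0.04169247] [0.32376949 0.04760967]
0.425 23 [0.29707365 0.04169897] [0.32422484 0.0460315 ]
0.43 9 [0.29765016 0.04259785] [0.3223383  0.04595975]
0.435 10 [0.28544386 0.029931  ] [0.33096543 0.06215663]
0.44 2 [0.29586493 0.04187806] [0.30064424 0.0431354 ]
```

View pics/c2.png

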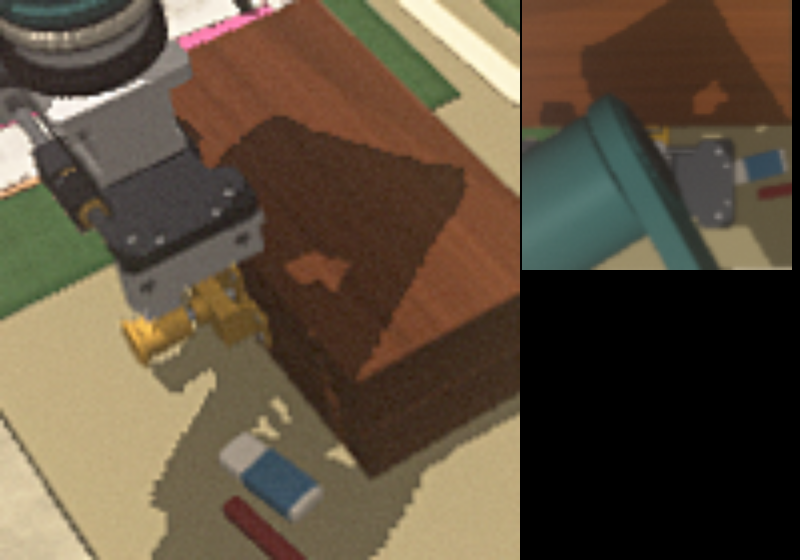

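The picture shows the knob's right side (160,335 in the crop) uncovered, with no finger in front of it. So I check where the fingers really are.

```bash
python3 - <<'E'
from h import *
o=robot.get_obs();p=o['tool_pos']
R=Ro.from_euler('xyz',o['ee_rot']).as_matrix()
for n in('scene','top'):
    s=snap(n);P=cloud(s)
    pr=lambda X:cv2.projectPoints(np.array(X,float).reshape(-1,1,3),cv2.Rodrigues(s['R'])[0],s['t'],s['mtx'],s['D'])[0].reshape(-1,2).round(1)
    print(n,'tcp,grasp,body,knob',pr([p,p+[0,0,.019],p+[0,0,.097],[.391,.316,.034]]).tolist())
    hsv=cv2.cvtColor(s['image'],cv2.COLOR_RGB2HSV)
    m=(hsv[...,1]<70)&(abs(P[...,0]-.39)<.08)&(abs(P[...,1]-.318)<.13)
    for z in np.arange(.02,.24,.02):
        g=P[m&(abs(P[...,2]-z)<.01)]
        if len(g)>2:print(round(z,2),len(g),np.round(np.percentile(g,5,axis=0)[:2],3),np.round(np.percentile(g,95,axis=0)[:2],3))
E
```

```text
scene tcp,grasp,body,knob [[151.4, 216.7], [149.8, 211.1], [142.9, 186.3], [149.8, 212.5]]
0.02 125 [0.386 0.189] [0.415 0.244]
0.04 10 [0.395 0.313] [0.435 0.321]
0.06 28 [0.385 0.304] [0.401 0.311]
0.14 69 [0.361 0.236] [0.425 0.389]
0.16 460 [0.36  0.234] [0.423 0.391]
0.18 983 [0.362 0.23 ] [0.423 0.383]
0.2 224 [0.373 0.277] [0.413 0.3  ]
0.22 240 [0.362 0.276] [0.417 0.289]
top tcp,grasp,body,knob [[210.9, 257.3], [210.1, 257.6], [206.1, 259.3], [210.8, 258.1]]
0.02 64 [0.386 0.191] [0.414 0.237]
0.16 24 [0.417 0.264] [0.424 0.395]
0.18 537 [0.367 0.233] [0.423 0.397]
0.2 4 [0.391 0.245] [0.414 0.28 ]
0.22 7 [0.416 0.279] [0.426 0.281]
```

```bash
python3 - <<'E'
from h import *
s=snap('scene');P=cloud(s)
hsv=cv2.cvtColor(s['image'],cv2.COLOR_RGB2HSV)
m=(hsv[...,1]<90)&(abs(P[...,0]-.39)<.06)&(abs(P[...,1]-.318)<.1)
g=P[m];print(np.histogram(g[:,2],np.arange(.02,.22,.01)))
f=g[(g[:,2]>.048)&(g[:,2]<.12)];print(np.round(f,3)[:40].tolist())
o=robot.get_obs();print(o)
E
python3 - <<'E'
import cv2
a=cv2.imread('pics/c2.png');cv2.imwrite('pics/c3.png',cv2.resize(a[180:400,80:360],None,fx=2.5,fy=2.5,interpolation=0))
E
```

```text
(array([  2,  10,   3,  10,  20,   0,   0,   0,   0,   0,   0,   0,  73,
       194, 284, 155, 866, 128,  97]), array([0.02, 0.03, 0.04, 0.05, 0.06, 0.07, 0.08, 0.09, 0.1 , 0.11, 0.12,
       0.13, 0.14, 0.15, 0.16, 0.17, 0.18, 0.19, 0.2 , 0.21]))
[[0.438, 0.308, 0.064], [0.434, 0.307, 0.058], [0.439, 0.293, 0.058], [0.399, 0.304, 0.068], [0.401, 0.304, 0.066], [0.395, 0.307, 0.065], [0.397, 0.306, 0.064], [0.399, 0.305, 0.064], [0.401, 0.305, 0.062], [0.391, 0.308, 0.064], [0.393, 0.306, 0.064], [0.395, 0.307, 0.062], [0.397, 0.307, 0.06], [0.399, 0.306, 0.06], [0.401, 0.308, 0.057], [0.384, 0.316, 0.057], [0.386, 0.305, 0.067], [0.388, 0.308, 0.062], [0.39, 0.306, 0.063], [0.392, 0.307, 0.061], [0.394, 0.306, 0.061], [0.396, 0.305, 0.059], [0.385, 0.321, 0.049], [0.385, 0.311, 0.058], [0.386, 0.308, 0.061], [0.387, 0.305, 0.063], [0.389, 0.306, 0.06], [0.391, 0.305, 0.06], [0.384, 0.312, 0.055], [0.385, 0.309, 0.057], [0.387, 0.307, 0.057]]
{'time': 2.45, 'joint_positions': array([ 5.68224184e-01,  7.67402008e-02,  1.70733474e+00,  3.61105410e-05,
        1.35755803e+00, -1.02557543e+00]), 'qvel': array([ 0.00040604, -0.00070859, -0.00056887,  0.00074166, -0.00088739,
       -0.0005977 ]), 'joint_torque': array([-2.64675662e-03, -3.10731125e+01, -2.77745032e+01,  2.42933992e-02,
        7.29183666e-02,  1.20029085e-06]), 'tool_pos': array([0.39228504, 0.317629  , 0.01733485]), 'ee_rot': array([ 3.14158338e+00, -5.27700898e-05, -3.11859701e+00]), 'wrist_force': array([-0.03631877, -0.88479667,  0.52804959]), 'wrist_torque': array([ 0.04014195,  0.04644908, -0.02727271]), 'finger_force': 0.0, 'width': 0.0006329519970522781}
```

View pics/c3.png

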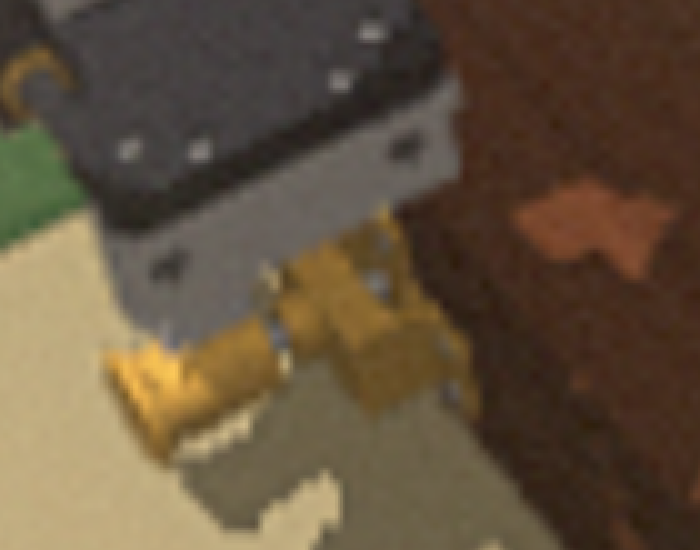

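Depth puts the body's underside at z≈0.14, where the reported TCP implies 0.115. So the fingers shut about 28 mm too high, just over the knob. I open and go lower in stages, watching the force.

Request:
{"name": "carry_out", "arguments": {"steps": [[[0, 0, -0.005], 0, -0.2], [[0, 0, -0.005], 0, -0.2], [[0, 0, -0.005], 0, -0.2], [[0, 0, -0.005], 0, -0.2], [[0, 0, 0.008], 0, -0.2], [[0, 0, 0.016], 0, -0.2], [[0, 0, 0.016], 0, -0.2]]}}

```text
time: 3.32
tool_pos: [0.3912, 0.3169, -0.0002]
ee_rot: [-3.14, -0.003, -3.119]
wrist_force: [-0.1, -0.4, 0.3]
width: 0.0563
finger_force: 0.0
```

```bash
cat >> h.py <<'E'
def bodyz():
    s=snap('scene');P=cloud(s);o=robot.get_obs();p=o['tool_pos']
    hsv=cv2.cvtColor(s['image'],cv2.COLOR_RGB2HSV)
    m=(hsv[...,1]<90)&(abs(P[...,0]-p[0])<.045)&(abs(P[...,1]-p[1])<.1)
    g=P[m&(P[...,2]>p[2]+.09)&(P[...,2]<p[2]+.3)]
    f=P[m&(P[...,2]>p[2]-.01)&(P[...,2]<p[2]+.09)]
    print('tcp',p.round(4),'F',o['wrist_force'].round(2),'w',o['width'],'body lowest',np.percentile(g[:,2],[0,1,3]).round(3),'xy',np.percentile(g,2,axis=0).round(3),np.percentile(g,98,axis=0).round(3))
    return P,s,f
E
python3 - <<'E'
from h import *
P,s,f=bodyz()
print(np.round(f[np.argsort(f[:,2])][::4],3)[:25].tolist())
E
```

```text
tcp [0.3918 0.3173 0.0005] F [-0.42  0.35  1.23] w 0.056418594615791524 body lowest [0.099 0.13  0.135] xy [0.358 0.229 0.133] [0.425 0.389 0.297]
[[0.378, 0.399, -0.002], [0.348, 0.28, -0.002], [0.353, 0.292, -0.001], [0.347, 0.345, -0.001], [0.378, 0.246, -0.001], [0.378, 0.264, -0.001], [0.382, 0.243, -0.001], [0.352, 0.254, -0.001], [0.384, 0.286, -0.0], [0.423, 0.223, -0.0], [0.404, 0.295, -0.0], [0.422, 0.26, -0.0], [0.395, 0.259, -0.0], [0.386, 0.256, -0.0], [0.383, 0.264, -0.0], [0.384, 0.389, -0.0], [0.389, 0.325, -0.0], [0.387, 0.33, -0.0], [0.386, 0.265, -0.0], [0.367, 0.284, 0.0], [0.353, 0.281, 0.0], [0.365, 0.301, 0.0], [0.414, 0.291, 0.0], [0.426, 0.25, 0.0], [0.37, 0.266, 0.0]]
```

Request:
{"name": "carry_out", "arguments": {"steps": [[[0, 0, 0.006], 0, -0.2], [[0, 0, 0.012], 0, -0.2], [[0, 0, 0.012], 0, -0.2], [[0, 0, 0.012], 0, 1], [[0, 0, 0.012], 0, 1], [[0, 0, 0.012], 0, 1], [[0, 0, 0.012], 0, 1], [[0, 0, 0.012], 0, 1], [[0, 0, 0.012], 0, 1]]}}

```text
time: 4.5
tool_pos: [0.3925, 0.3142, -0.0105]
ee_rot: [-3.135, -0.0, -3.118]
wrist_force: [-0.1, -9.3, 3.4]
width: 0.0211
finger_force: 30.0
```

Gripped (21 mm, 30 N). Now I pull straight out and hold while the lid rises.

Request:
{"name": "carry_out", "arguments": {"steps": [[[0.005, -0.002, 0], 0, 1], [[0.01, -0.002, 0], 0, 1], [[0.015, -0.002, 0], 0, 1], [[0.02, -0.002, 0], 0, 1], [[0.02, -0.002, 0], 0, 1], [[0.02, -0.002, 0], 0, 1], [[0.02, -0.002, 0], 0, 1], [[0.02, -0.002, 0], 0, 1], [[0.02, -0.002, 0], 0, 1], [[0.02, -0.002, 0], 0, 1]]}}

```text
time: 5.75
tool_pos: [0.3768, 0.3139, -0.0105]
ee_rot: [-3.14, 0.009, -3.119]
wrist_force: [10.2, -2.5, -5.9]
width: 0.0213
finger_force: 30.0
```

```bash
python3 - <<'E'
from h import *
s=snap('top');a=cv2.resize(cv2.cvtColor(s['image'],cv2.COLOR_RGB2BGR)[130:290,130:300],None,fx=3,fy=3);cv2.imwrite('pics/t4.png',a)
print(robot.get_obs()['wrist_force'])
E
```

```text
[10.22723889 -2.05408169 -5.73270577]
```

View pics/t4.png

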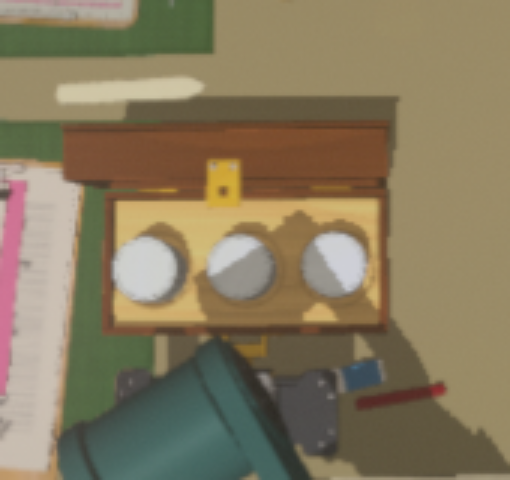

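The lid is open and stands behind the box. The tins show at crop px (147,270), (241,267) and (335,264). The bolt moved about 15.7 mm and read 10 N, so it is at its stop. I release, rise and measure the tins.

Request:
{"name": "carry_out", "arguments": {"steps": [[[0, 0, 0], 0, -0.2], [[0, 0, 0], 0, -0.2], [[0, 0, 0], 0, -0.2], [[0, 0, -0.05], 0, -0.2], [[0, 0, -0.11], 0, -1], [[0, 0, -0.17], 0, -1], [[0, 0, -0.22], 0, -1], [[0, 0, -0.22], 0, -1]]}}

```text
time: 6.8
tool_pos: [0.3741, 0.3165, 0.2147]
ee_rot: [3.136, 0.008, -3.118]
wrist_force: [-0.3, 0.7, -0.3]
width: 0.0921
finger_force: 0.0
```

```bash
python3 - <<'E'
from h import *
P,s,f=bodyz()
for n in('top','scene'):
    s=snap(n);P=cloud(s);B=(P[...,:2]-[.503,.3186]);c,sn=np.cos(.0229),np.sin(.0229)
    bx=B[...,0]*c+B[...,1]*sn;by=-B[...,0]*sn+B[...,1]*c
    for y0 in(.084,0,-.084):
        m=(abs(P[...,2]-.081)<.004)&(np.hypot(bx+.006,by-y0)<.04)
        g=P[m]
        if len(g)>20:
            (cx,cy),r=cv2.minEnclosingCircle((g[:,:2]*1000).astype(np.float32));print(n,y0,len(g),g.mean(0).round(4),round(cx),round(cy),round(r,1),'nominal',.503+(-.006*c-y0*sn),.3186-.006*sn+y0*c)
E
```

```text
tcp [0.3729 0.3157 0.2114] F [-1.02 -0.11 -0.06] w 0.0937955885738743 body lowest [0.301 0.31  0.326] xy [0.339 0.228 0.318] [0.406 0.38  0.502]
top 0.084 357 [0.4922 0.3996 0.0803] 492 399 28.3 nominal 0.49507814128268746 0.40244058775117775
top 0 352 [0.4959 0.319  0.0802] 496 319 28.4 nominal 0.49700157316124977 0.3184626120086741
top -0.084 354 [0.5001 0.2356 0.0803] 500 236 28.2 nominal 0.498925005039812 0.23448463626617044
scene 0.084 379 [0.4927 0.3986 0.0815] 493 400 29.5 nominal 0.49507814128268746 0.40244058775117775
scene 0 403 [0.4958 0.316  0.0812] 496 317 29.0 nominal 0.49700157316124977 0.3184626120086741
scene -0.084 494 [0.499  0.2337 0.081 ] 500 235 28.9 nominal 0.498925005039812 0.23448463626617044
```

Request:
{"name": "carry_out", "arguments": {"steps": [[[-0.042, -0.028, 0], 0, -0.49], [[-0.083, -0.055, 0], 0, -0.49], [[-0.125, -0.083, 0], 0, -0.49], [[-0.125, -0.083, 0.05], 0, -0.49], [[-0.125, -0.083, 0.09], 0, -0.49], [[-0.125, -0.083, 0.09], 0, -0.49], [[-0.125, -0.083, 0.09], 0, -0.49], [[-0.125, -0.083, 0.09], 0, -0.49]]}}

```text
time: 7.95
tool_pos: [0.5004, 0.2357, 0.1217]
ee_rot: [3.14, 0.004, -3.118]
wrist_force: [0.3, 1.0, -0.4]
width: 0.0701
finger_force: 0.0
```

```bash
cat >> h.py <<'E'
def weigh(n=10):
    F=[];T=[]
    for i in range(n):
        robot.snapshot('top'); o=robot.get_obs();F.append(o['wrist_force']);T.append(o['joint_torque'])
    print('F',np.mean(F,0).round(3),'sd',np.std(F,0).round(3),'T',np.mean(T,0).round(3),'tcp',o['tool_pos'].round(4),'w',round(o['width'],4),o['finger_force'])
E
python3 - <<'E'
from h import *
weigh(8);P,s,f=bodyz();print(tool([.500,.2355,.024]))
cv2.imwrite('pics/s5.png',cv2.resize(cv2.cvtColor(s['image'],cv2.COLOR_RGB2BGR)[60:280,100:340],None,fx=2.5,fy=2.5))
E
```

```text
F [-0.119  0.204 -0.004] sd [0.293 0.475 0.336] T [-1.0000e-03 -3.4358e+01 -2.9735e+01  8.0000e-03  6.8000e-02  0.0000e+00] tcp [0.4993 0.2351 0.1197] w 0.07 0.0
tcp [0.4993 0.2351 0.1195] F [-0.74  0.2  -0.06] w 0.06978246000541502 body lowest [0.21  0.236 0.252] xy [0.465 0.148 0.25 ] [0.53  0.31  0.415]
[-0.00072598  0.00035885  0.0955427 ]
```

View pics/s5.png

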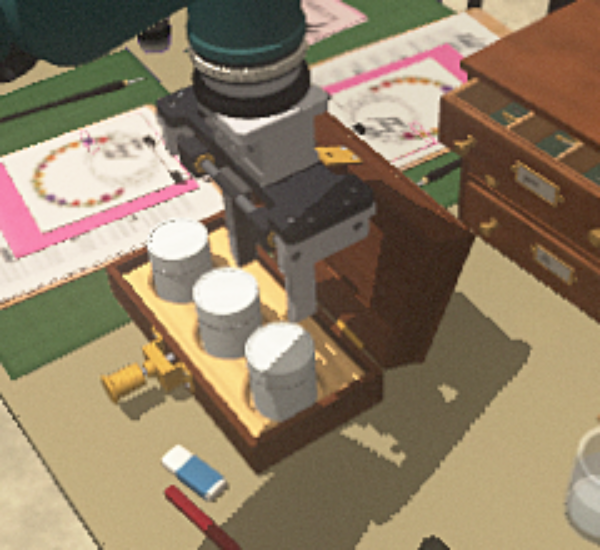

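The open lid stands clear behind, and the gripper is above the right tin at (282,365) with its fingertip near (300,310). I read the fingertip height from depth.

```bash
python3 - <<'E'
from h import *
s=snap('scene');P=cloud(s);p=robot.get_obs()['tool_pos']
m=(abs(P[...,0]-p[0])<.02)&(P[...,1]>p[1]-.06)&(P[...,1]<p[1]-.03)&(P[...,2]>.09)&(P[...,2]<.24)
g=P[m];print(p,len(g),np.sort(g[:,2])[:12].round(3),g.min(0).round(3),g.max(0).round(3))
E
```

```text
[0.49920211 0.23506948 0.11940695] 237 [0.149 0.152 0.153 0.155 0.156 0.156 0.158 0.158 0.159 0.159 0.159 0.159] [0.491 0.187 0.149] [0.511 0.2   0.21 ]
```

The fingertip is at 0.149, so the z bias is +29 mm, as assumed. I descend 96 mm and grip.

Request:
{"name": "carry_out", "arguments": {"steps": [[[-0.001, 0, 0.05], 0, -0.49], [[-0.001, 0, 0.085], 0, -0.49], [[-0.001, 0, 0.096], 0, -0.49], [[-0.001, 0, 0.096], 0, -0.49], [[-0.001, 0, 0.096], 0, 1], [[-0.001, 0, 0.096], 0, 1], [[-0.001, 0, 0.096], 0, 1], [[-0.001, 0, 0.096], 0, 1]]}}

```text
time: 9.45
tool_pos: [0.5017, 0.2354, 0.0255]
ee_rot: [3.141, 0.004, -3.119]
wrist_force: [0.2, -0.3, 4.7]
width: 0.057
finger_force: 30.0
```

Request:
{"name": "carry_out", "arguments": {"steps": [[[0, 0, -0.015], 0, 1], [[0, 0, -0.04], 0, 1], [[0, 0, -0.07], 0, 1], [[0, 0, -0.096], 0, 1], [[0, 0, -0.096], 0, 1], [[0, 0, -0.096], 0, 1], [[0, 0, -0.096], 0, 1], [[0, 0, -0.096], 0, 1]]}}

```text
time: 10.45
tool_pos: [0.4995, 0.2349, 0.118]
ee_rot: [-3.141, -0.002, -3.119]
wrist_force: [0.6, -0.4, -1.3]
width: 0.0566
finger_force: 30.0
```

```bash
python3 - <<'E'
from h import *
weigh(10)
E
```

```text
F [ 0.028  0.003 -1.397] sd [0.518 0.497 0.325] T [-0.0000e+00 -3.5315e+01 -3.0446e+01  9.0000e-03  8.3000e-02 -0.0000e+00] tcp [0.5003 0.2351 0.1194] w 0.0567 29.999606609344482
```

Right tin weighs about 0.15 kg, so it is light. I return it and go over the middle tin.

Request:
{"name": "carry_out", "arguments": {"steps": [[[0, 0, 0.04], 0, 1], [[0, 0, 0.075], 0, 1], [[0, 0, 0.09], 0, 1], [[0, 0, 0.096], 0, 1], [[0, 0, 0.096], 0, 1], [[0, 0, 0.096], 0, -0.49], [[0, 0, 0.096], 0, -0.49], [[0, 0, 0.096], 0, -0.49], [[0, 0, 0.096], 0, -0.49]]}}

```text
time: 12.08
tool_pos: [0.5003, 0.2351, 0.0234]
ee_rot: [3.141, 0.0, -3.119]
wrist_force: [-0.2, 0.1, 0.3]
width: 0.0697
finger_force: 0.0
```

Request:
{"name": "carry_out", "arguments": {"steps": [[[0, 0, -0.03], 0, -0.49], [[0, 0, -0.07], 0, -0.49], [[0, 0, -0.095], 0, -0.49], [[0.001, 0.04, -0.095], 0, -0.49], [[0.002, 0.083, -0.095], 0, -0.49], [[0.002, 0.083, -0.095], 0, -0.49], [[0.002, 0.083, -0.095], 0, -0.49]]}}

```text
time: 12.95
tool_pos: [0.4962, 0.3175, 0.118]
ee_rot: [-3.141, -0.0, -3.118]
wrist_force: [-0.1, 0.4, -0.5]
width: 0.0699
finger_force: 0.0
```

```bash
python3 - <<'E'
from h import *
weigh(6);print(tool([.496,.3185,.024]))
s=snap('scene');P=cloud(s);g=P[(np.hypot(P[...,0]-.5,P[...,1]-.2355)<.04)&(abs(P[...,2]-.082)<.015)];print(len(g),g.mean(0),np.percentile(g[:,2],[50,90,98]))
E
```

```text
F [-0.342 -0.188  0.048] sd [0.376 0.178 0.707] T [ 2.1200e-01 -3.7875e+01 -2.9776e+01  2.9000e-02  7.2000e-02 -2.0000e-03] tcp [0.4966 0.3173 0.1185] w 0.0701 0.0
[0.00054187 0.00125306 0.09451399]
580 [0.49677166 0.23175172 0.07973287] [0.08093232 0.08252637 0.08354805]
```

Right tin is back with its top at 0.081. Middle tin next.

Request:
{"name": "carry_out", "arguments": {"steps": [[[0.001, 0.001, 0.05], 0, -0.49], [[0.001, 0.001, 0.085], 0, -0.49], [[0.001, 0.001, 0.095], 0, -0.49], [[0.001, 0.001, 0.095], 0, -0.49], [[0.001, 0.001, 0.095], 0, 1], [[0.001, 0.001, 0.095], 0, 1], [[0.001, 0.001, 0.095], 0, 1], [[0.001, 0.001, 0.095], 0, 1]]}}

```text
time: 14.3
tool_pos: [0.4968, 0.3185, 0.0256]
ee_rot: [-3.141, 0.004, -3.119]
wrist_force: [0.3, -4.1, 5.8]
width: 0.0565
finger_force: 30.0
```

Request:
{"name": "carry_out", "arguments": {"steps": [[[0, 0, -0.015], 0, 1], [[0, 0, -0.04], 0, 1], [[0, 0, -0.07], 0, 1], [[0, 0, -0.096], 0, 1], [[0, 0, -0.096], 0, 1], [[0, 0, -0.096], 0, 1], [[0, 0, -0.096], 0, 1], [[0, 0, -0.096], 0, 1]]}}

```text
time: 15.3
tool_pos: [0.4946, 0.3187, 0.1179]
ee_rot: [-3.141, -0.002, -3.119]
wrist_force: [0.5, 0.7, -5.9]
width: 0.0568
finger_force: 30.0
```

```bash
python3 - <<'E'
from h import *
weigh(10)
E
```

```text
F [-0.062  0.087 -5.653] sd [0.605 0.373 0.492] T [ 4.0000e-03 -4.1289e+01 -3.2613e+01  2.2000e-02  8.6000e-02 -0.0000e+00] tcp [0.4953 0.319  0.1195] w 0.0562 29.998703598976135
```

The middle tin is about 0.58 kg. Since no tin exceeds 0.63 kg and the heaviest leads by 0.15 kg or more, this is the heaviest. I lift it 19 cm more.

Request:
{"name": "carry_out", "arguments": {"steps": [[[0, 0, -0.03], 0, 1], [[0, 0, -0.07], 0, 1], [[0, 0, -0.11], 0, 1], [[0, 0, -0.15], 0, 1], [[0, 0, -0.18], 0, 1], [[0, 0, -0.19], 0, 1], [[0, 0, -0.19], 0, 1], [[0, 0, -0.19], 0, 1], [[0, 0, -0.19], 0, 1], [[0, 0, -0.19], 0, 1]]}}

```text
time: 17.05
tool_pos: [0.495, 0.3189, 0.3084]
ee_rot: [-3.141, -0.002, -3.119]
wrist_force: [0.6, 0.7, -5.6]
width: 0.0563
finger_force: 30.0
```

```bash
python3 - <<'E'
from h import *
weigh(4)
s=snap('scene');P=cloud(s);p=robot.get_obs()['tool_pos']
m=(abs(P[...,0]-p[0])<.035)&(abs(P[...,1]-p[1])<.035)&(P[...,2]>.12)&(P[...,2]<p[2]+.1);g=P[m]
print(len(g),np.percentile(g[:,2],[0,1,3,10]))
for c in((.5,.2355),(.4925,.3995)):
    g=P[(np.hypot(P[...,0]-c[0],P[...,1]-c[1])<.04)&(abs(P[...,2]-.081)<.004)];print(len(g),g.mean(0))
cv2.imwrite('pics/s6.png',s['image'][...,::-1])
E
```

```text
F [-0.026  0.364 -5.86 ] sd [0.358 0.73  0.715] T [-4.0000e-03 -4.1237e+01 -3.2593e+01  2.0000e-02  8.4000e-02 -0.0000e+00] tcp [0.4953 0.319  0.3093] w 0.0567 29.99878853559494
1437 [0.29946705 0.30205352 0.30423332 0.31044815]
492 [0.4982039  0.23441645 0.0811652 ]
382 [0.49251526 0.39846666 0.08145343]
```

View pics/s6.png

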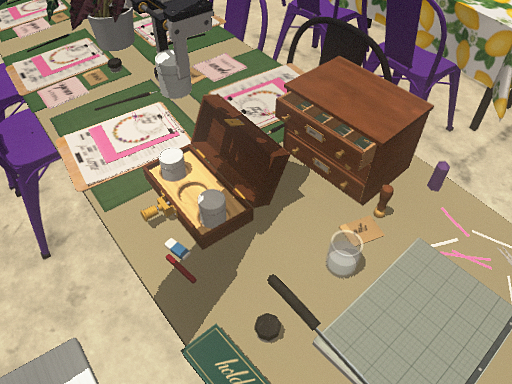

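The tin is held upright at (175,75) with its underside at about 0.30 m. The other two stand in their wells at (172,163) and (211,208), and the lid is open. I hand in the job.

```bash
python3 -c "
from bench import robot
print(robot.close_job())"
```

```text
the job is handed in; nothing more can be done
None
```

I handed in the job with the heaviest tin (about 0.58 kg, from the middle well) held upright, its underside about 30 cm above the table, the lid open and the other two tins standing in their wells; I left the left tin unweighed because the stated weight limits rule it out, and the hand-in gave no verdict.

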